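# Clear the egg-decorating bench

### The job

Put the decorating bench in order: stand each egg upright inside the saucer of its own size (smallest egg in the smallest saucer, middle in the middle, largest in the largest), and lay the wax stylus across the wooden pen rest so that it lies in both notches, bridging the gap, with an end sticking out at each side. Set the eggs down gently without dropping or toppling any, and leave the dye jar and the coffee cup where they are.

Things in the scene. Friction and masses are not known exactly. Their poses are not given: they have to be found in the camera images.
- quail_egg: Smallest wooden decorating egg, brown with thin dark lines round it, standing upright on a flat foot: 30 mm across at its widest (which is 17 mm above the foot), 38 mm tall, foot 18 mm across; loose. Origin at the centre of the foot, z up through the egg; round, so its yaw means nothing.
- hen_egg: Middle-sized wooden decorating egg, brown with thin dark lines round it, standing upright on a flat foot: 44 mm across at its widest (which is 26 mm above the foot), 57 mm tall, foot 26 mm across; loose. Origin at the centre of the foot, z up through the egg; round, so its yaw means nothing.
- goose_egg: Largest wooden decorating egg, brown with thin dark lines round it, standing upright on a flat foot: 60 mm across at its widest (which is 36 mm above the foot), 80 mm tall, foot 36 mm across; loose. Origin at the centre of the foot, z up through the egg; round, so its yaw means nothing.
- small_saucer: Smallest round pale-wood saucer for the smallest egg, fixed to the table: 50 mm outside, 42 mm inside diameter, upright rim 10 mm high and 4 mm thick, flat inner floor 4 mm above the table. Origin at the centre of its underside, z up.
- medium_saucer: Middle-sized round pale-wood saucer for the middle-sized egg, fixed to the table: 64 mm outside, 56 mm inside diameter, upright rim 10 mm high and 4 mm thick, flat inner floor 4 mm above the table. Origin at the centre of its underside, z up.
- large_saucer: Largest round pale-wood saucer for the largest egg, fixed to the table: 82 mm outside, 74 mm inside diameter, upright rim 10 mm high and 4 mm thick, flat inner floor 4 mm above the table. Origin at the centre of its underside, z up.
- stylus: Wax stylus, loose, lying on the table: black handle 150 mm long, 12 x 12 mm square, with a thin brass head 30 mm long at its +x end, 180 mm in all, about 35 g. Origin on its centre line at the middle of the whole length (6 mm above the table as it lies), x along it towards the brass head. It may lie in the rest either way round.
- rest: Dark-wood pen rest, fixed: two posts at x = -55 and +55 mm (each 12 thick in x, 52 wide in y; clear gap 98), joined at the foot by a strip 4 high, 22 wide. Each post has a notch in its top, 30 mm wide in y, centred, floor 24 mm above the table; prongs reach 34 mm. Origin: centre of underside, z up. The stylus lies in it along x, centre line 30 mm above the table.
- dye_jar: Bystander: clear glass jar with a steel lid, 56 mm across, 70 mm tall, loose. Origin at the centre of its underside. Leave alone.
- coffee_cup: Bystander: black open cup, 72 mm across, 70 mm tall, loose. Origin at the centre of its underside. Leave alone.

How it is judged (in metres and radians):
At the end, for the whole second after the job is handed in: Each egg upright (0.15 rad) on its own saucer's floor, within 10.5/13.5/17.5 mm (small/middle/large) of its centre; stylus in both notches: middle within 29 mm along, 12 mm across, axis 27-34 mm high, within 0.25 rad of the rest's x; all at rest, under 0.02 m/s (horizontal distance between quail_egg and small_saucer below 0.0105 m and z of quail_egg in the frame of small_saucer between 0.001 and 0.0075 m and angle between each of quail_egg, hen_egg, goose_egg's own z axis and vertical below 0.15 rad and linear speed of each of quail_egg, hen_egg, goose_egg, stylus below 0.02 m/s and horizontal distance between hen_egg and medium_saucer below 0.0135 m and z of hen_egg in the frame of medium_saucer between 0.001 and 0.0075 m and horizontal distance between goose_egg and large_saucer below 0.0175 m and z of goose_egg in the frame of large_saucer between 0.001 and 0.0075 m and x of stylus in the frame of rest between -0.029 and 0.029 m and y of stylus in the frame of rest between -0.012 and 0.012 m and z of stylus in the frame of rest between 0.027 and 0.034 m and angle between the x axis of stylus and the x axis of rest, either way round below 0.25 rad); the robot touches nothing.
It fails at once if an egg is dropped or knocked (faster than 0.6 m/s while not held) ((linear speed of quail_egg above 0.6 m/s and contact force between the fingers and quail_egg below 0.01 N) or (linear speed of hen_egg above 0.6 m/s and contact force between the fingers and hen_egg below 0.01 N) or (linear speed of goose_egg above 0.6 m/s and contact force between the fingers and goose_egg below 0.01 N)).
It fails at once if an egg topples (leans more than 0.8 rad) (angle between any of quail_egg, hen_egg, goose_egg's own z axis and vertical above 0.8 rad).
It fails at once if the dye jar or the coffee cup is moved more than 30 mm (distance of any of dye_jar, coffee_cup from where it was at the start of the episode above 0.03 m).
It also fails if it takes over 115 s, if anything falls off the work surface, if the arm or the gripper's body presses on something with over 40 N, if the wrist force passes 120 N, or if a joint passes its speed limit or range.

### The arm

A 6-joint arm with a two-finger parallel gripper is mounted at the origin on the work surface. World frame = base frame: x ahead of the robot, y to its left, z up, the work surface at z = 0. Lengths are in m, angles in degrees, forces in N, time in s.
With the tool pointing down it reaches from about 0.3 to 0.75 m from the base axis. Payload 8.5 kg.
Tool frame: the origin (TCP) lies at the very end of the fingers, on their centre line; the grasp point (between the pads) lies 19 mm behind it; z points along the fingers, y is the line along which they close (so a half turn about z gives the same grasp; the last joint's range is limited). The gripper opens to 85 mm and grips with 20 to 120 N. Pads are 22 mm wide; open, the fingers measure 114 mm over their backs; the gripper's body (76 mm by 85 mm) begins 54 mm behind the grasp point. The pads swing forward as they close: fully open they stand 13 mm farther back than shut.
Start: joints at [53.669, 21.807, 74.336, -0, 83.858, -12.336], TCP at [0.224, 0.502, 0.231] pointing down, gripper open.
Joint ranges: [-178.18, 178.18], [-50.72, 133.34], [12.68, 142.11], [-81.47, 261.47], [9.98, 163.14], [-165.26, 165.26]. Speed limits (degrees/s): [136.94, 136.94, 180, 180, 180, 180].

### API

Orientations are given as a 3x3 rotation matrix whose columns are the frame's x, y, z axes.
In Python, from rig import observe, cams, ticket gives the robot as it stands.
- The arm moves only by the tool move_arm, never from a script. Its arguments are lists of equal length, an entry for each row: "jaw": the finger opening in cm, from 0 to 8.54; "dp": the shift along the tool's x, y, z in cm, a list of three; "turn": the turn, a rotation vector about the tool's x, y, z in rad, a list of three. In form: {"jaw": [jaw, ...], "dp": [[tx, ty, tz], ...], "turn": [[wx, wy, wz], ...]}. A call has 1 to 12 rows; each row shifts and turns the commanded pose from where the row before left it, along the tool's axes as they then stand; what a row does not reach is not made up. A row lasts 1/12 s, in which the tool goes at most 41.7 mm and 7.16 degrees, less where a joint would pass 70% of its speed; a pose out of reach is approached as far as the arm can. A call is refused whole if a number of a shift passes 4.17 or a number of a turn 0.125, either way. A call with a gripper value outside its range is refused whole. The fingers move at their own pace and stop on an object; "force" is the grip in N (left out, the last holds). Time passes only in rows, so rows that do not move let the fingers close. It gives the time, the measured TCP pose, the force, the opening and the grip force at its end, in the units of the state.
- observe(): the state, without advancing time (a new reading comes with each control period).
- cams.get_image(name): name is "scene" or "top"; returns (picture, depth): 420x560x3 uint8, red, green, blue; 420x560 float32, m along the optical axis (not along the pixel's ray), 0 where there is no reading.
- cams.calibration(name): a dict with "vertical_fov" (degrees; the focal length in pixels is half the picture's height over the tangent of half this angle, whatever the lens; pixels are square), "cx", "cy" (the principal point, pixels), "view" (4x4, takes a point from world to camera coordinates). Camera axes: x right, y up, looking along -z (the intrinsics and any distortion apply to the point x, -y, -z); pixel columns grow to the right and rows downward; lengths in m; the calibration is good to about 2 mm. A picture is of the moment at which its call begins. calibration takes no time and is no camera call.
- ticket.close_job(): hands the job in; it is judged then, once.
Trained networks look in the newest picture that a camera, given by its name, has taken for a name from the list of things; names that differ only in an ending like _2 or _b are one class to them, and where a whole thing is asked for, a point or a joint stands for the part that bears it (a point fixed in the world has none). Each returns a list of dicts, best first, with "p" (0 to 1); they miss things now and then, are a little off and sometimes report something else, mostly with a low value. They report only what shows in the picture. A call takes as long as a camera call.
- cams.spot_in(camera, query): "box" ([centre column, centre row, width, height] as shares, 0 to 1, of the picture: columns of its width, rows of its height, round what is visible of it).
- cams.outline_of(camera, query): "mask" (420x560 bool, what is visible of it) and "box" ([centre column, centre row, width, height] as shares, 0 to 1, of the picture: columns of its width, rows of its height, round what is visible of it).
- cams.mark_of(camera, query): "location" ([column, row] as shares, 0 to 1, of the picture: columns of its width, rows of its height: a listed point, or the origin of a listed thing).
The state is a dict: "time_s": time; "q": joint angles; "qvel": joint speeds; "joint_efforts": joint torques, N m; "position": TCP position; "tool_rot": TCP orientation; "ft_force": force on the tool from outside, world axes, zero at the start; "wrist_torque": the same for the moment, N m; "grip_width": finger opening in m; "gripper_force": force on a finger pad.
Only numpy, scipy, OpenCV 4.12 (cv2) and the standard library are available. Lean on these libraries where they do the work, as an engineer would, in place of code of your own. Each camera call takes 0.05 s, during which the arm holds its last target. There are 200 camera calls.

## Working session

There is one attempt and no reset: what is moved stays moved. The work goes in short steps, Python scripts to look and compute and a tool call to move; the robot and the scene stay as the last step left them, time stands still between calls to the robot, and variables do not carry over. Pictures are saved under pics/ and viewed, at most 14 in all, crops included, and the job is handed in when it is done.

Besides the shell and the picture viewer there is one more tool, called after "Emit:" in YAML: its name, and indented under it one key for each argument. move_arm: Moves the arm, as the interface text tells. Its arguments: {"type":"object","properties":{"jaw":{"type":"array","items":{"type":"number"}},"dp":{"type":"array","items":{"type":"array","items":{"type":"number"}}},"turn":{"type":"array","items":{"type":"array","items":{"type":"number"}}},"force":{"type":"number"}},"required":["jaw","dp","turn"]}

```bash
ls; mkdir -p pics; python3 - <<'E'
from rig import observe,cams,ticket
import cv2,numpy as np
s=observe();print(s['time_s'],s['position'],s['tool_rot'],s['grip_width'])
for n in('scene','top'):
    c=cams.calibration(n);print(n,c)
    im,d=cams.get_image(n);cv2.imwrite(f'pics/{n}0.png',im[:,:,::-1]);np.save(f'pics/{n}0.npy',d)
    for q in['quail_egg','hen_egg','goose_egg','small_saucer','medium_saucer','large_saucer','stylus','rest','dye_jar','coffee_cup']:
        r=cams.spot_in(n,q)
        print(n,q,[(round(x['p'],2),[round(a*b) for a,b in zip(x['box'],(560,420,560,420))]) for x in r[:3]])
E
```

```text
pics
0.0 [0.22349142 0.50222125 0.23070106] [[-9.13593658e-01  4.06627387e-01 -8.91914169e-04]
 [ 4.06628237e-01  9.13592913e-01 -1.21061859e-03]
 [ 3.22575791e-04 -1.46869095e-03 -9.99998869e-01]] 0.08549129857736636
scene {'vertical_fov': 51.535691751164414, 'cx': 278.0313777399307, 'cy': 208.68671484074036, 'view': array([[-0.76570296,  0.64314913, -0.00762796,  0.43149137],
       [-0.53802158, -0.63395407,  0.5555493 ,  0.27458283],
       [ 0.35246527,  0.42948975,  0.83144861, -1.1094792 ],
       [ 0.        ,  0.        ,  0.        ,  1.        ]])}
scene quail_egg [(0.53, [283, 149, 18, 16])]
scene hen_egg [(0.91, [209, 180, 24, 22]), (0.47, [260, 219, 26, 36])]
scene goose_egg [(0.7, [147, 139, 28, 34]), (0.56, [261, 219, 27, 33])]
scene small_saucer [(0.94, [373, 233, 27, 26])]
scene medium_saucer [(0.84, [325, 196, 37, 27])]
scene large_saucer [(0.95, [316, 298, 44, 43])]
scene stylus [(0.91, [449, 303, 85, 30]), (0.42, [362, 378, 41, 52])]
scene rest [(0.73, [234, 113, 53, 40])]
scene dye_jar [(0.62, [361, 379, 40, 51]), (0.6, [147, 137, 26, 36])]
scene coffee_cup [(0.
[... 180 characters left out ...]
213],
       [ 0.99780045, -0.012567  ,  0.06508717, -0.52855061],
       [-0.06556448, -0.04229469,  0.99695158, -0.83595997],
       [ 0.        ,  0.        ,  0.        ,  1.        ]])}
top quail_egg [(0.5, [216, 258, 22, 19]), (0.45, [355, 258, 20, 18])]
top hen_egg [(0.87, [366, 167, 24, 25])]
top goose_egg [(0.84, [294, 175, 32, 32])]
top small_saucer [(0.88, [216, 258, 22, 22])]
top medium_saucer [(0.72, [280, 255, 28, 31]), (0.4, [355, 258, 15, 17])]
top large_saucer [(0.77, [203, 173, 37, 36])]
top stylus [(0.56, [124, 260, 40, 82]), (0.3, [457, 146, 42, 36])]
top rest [(0.61, [435, 248, 39, 64])]
top dye_jar [(0.75, [456, 145, 39, 34])]
top coffee_cup [(0.57, [124, 142, 46, 40])]
```

View pics/top0.png

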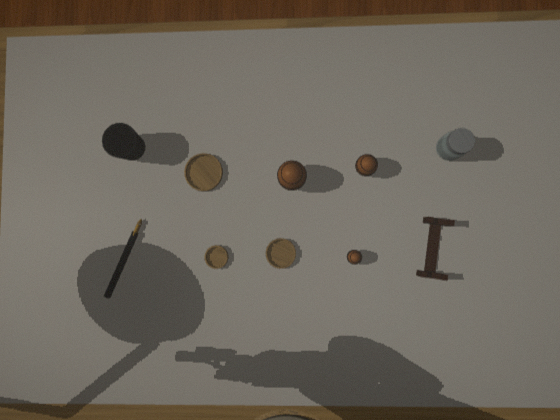

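View pics/scene0.png

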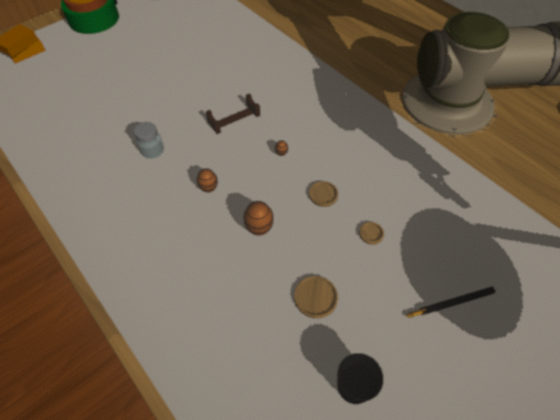

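The top view shows everything clear of the others: large saucer (204,172), goose egg (292,175), hen egg (367,165), quail egg (355,257), small saucer (217,257), medium saucer (282,253), stylus from (108,295) to (140,221), and rest (435,248). The scene view shows the same layout.

```bash
cat > h.py <<'E'
from rig import observe,cams,ticket
import cv2,numpy as np
def P(n):
    c=cams.calibration(n);f=210/np.tan(np.radians(c['vertical_fov']/2))
    K=np.array([[f,0,c['cx']],[0,f,c['cy']],[0,0,1]]);V=np.diag([1,-1,-1,1])@c['view'];return K,V
def cloud(n,d,m):
    K,V=P(n);r,c=np.nonzero(m&(d>0));z=d[r,c]
    p=np.linalg.inv(K)@np.stack([c*z,r*z,z]);return (np.linalg.inv(V)@np.vstack([p,np.ones(len(z))]))[:3].T
def tri(u,v):
    (K,V),(L,W)=P('top'),P('scene')
    x=cv2.triangulatePoints(K@V[:3],L@W[:3],np.array(u,float).reshape(2,1),np.array(v,float).reshape(2,1));return (x[:3]/x[3]).ravel()
def proj(n,p):
    K,V=P(n);q=K@(V[:3,:3]@np.asarray(p)+V[:3,3]);return q[:2]/q[2]
def ell(m):
    c=max(cv2.findContours(m.astype(np.uint8),0,1)[0],key=cv2.contourArea);return cv2.fitEllipse(c)
E
python3 - <<'E'
from h import *
np.set_printoptions(precision=4,suppress=True)
guess={'quail_egg':(355,257),'hen_egg':(367,165),'goose_egg':(292,175),'small_saucer':(217,257),'medium_saucer':(282,253),'large_saucer':(204,172),'stylus':(124,258),'rest':(435,248),'dye_jar':(456,145),'coffee_cup':(124,142)}
g2={'quail_egg':(282,148),'hen_egg':(207,180),'goose_egg':(259,217),'small_saucer':(372,233),'medium_saucer':(323,194),'large_saucer':(316,297),'stylus':(450,303),'rest':(234,113),'dye_jar':(149,140),'coffee_cup':(360,378)}
M={}
for n,g in(('top',guess),('scene',g2)):
    im,d=cams.get_image(n)
    for q in g:
        R=[r for r in cams.outline_of(n,q) if np.hypot(r['box'][0]*560-g[q][0],r['box'][1]*420-g[q][1])<12]
        if not R: print('miss',n,q);continue
        m=R[0]['mask'];M[n,q]=m;e=ell(m);M[n,q,'e']=e
        p=cloud(n,d,m)
        print(n,q,round(R[0]['p'],2),m.sum(),'ell',np.round(e[0],1),np.round(e[1],1),'med',np.median(p,0),'z5,95',np.percentile(p[:,2],[5,95]))
for q in guess:
    if('top',q)in M and('scene',q)in M:print(q,'tri',tri(M['top',q,'e'][0],M['scene',q,'e'][0]))
np.savez('m.npz',**{a+'_'+b:M[a,b] for a in('top','scene') for b in guess if(a,b) in M})
E
```

```text
top quail_egg 0.47 199 ell [353.8 257. ] [14.3 15.8] med [ 0.4334 -0.1402  0.031 ] z5,95 [0.0002 0.0376]
top hen_egg 0.87 411 ell [365.9 164.9] [21.  23.2] med [ 0.6173 -0.1665  0.0471] z5,95 [0.0201 0.0566]
top goose_egg 0.57 690 ell [291.5 175.2] [28.5 29.1] med [ 0.596  -0.0165  0.0675] z5,95 [0.0456 0.0791]
top small_saucer 0.67 475 ell [216.1 257. ] [23.  24.5] med [0.4343 0.1437 0.0044] z5,95 [0.0008 0.011 ]
top medium_saucer 0.6 729 ell [280.4 253.5] [29.4 29.7] med [0.4414 0.0085 0.0045] z5,95 [0.0018 0.0112]
top large_saucer 0.94 1148 ell [203.  172.5] [37.1 37.6] med [0.6146 0.1719 0.0043] z5,95 [0.0016 0.0106]
top stylus 0.95 537 ell [121.8 262.1] [ 6.7 98. ] med [0.4299 0.342  0.0107] z5,95 [0.003  0.0134]
top rest 0.94 938 ell [437.1 248.6] [45.7 60. ] med [ 0.4492 -0.3053  0.006 ] z5,95 [0.002  0.0346]
top dye_jar 0.97 915 ell [454.6 144.7] [27.6 40.4] med [ 0.6528 -0.3369  0.0683] z5,95 [0.0116 0.072 ]
top coffee_cup 0.59 1257 ell [123.  142.1] [34.4 45. ] med [0.6768 0.338  0.0392] z5,95 [0.0032 0.0703]
scene quail_egg 0.46 169 ell [281.8 147.6] [12.5 15.2] med [ 0.43
[... 679 characters left out ...]

scene rest 0.61 686 ell [233.2 112.1] [30.2 53.4] med [ 0.4405 -0.3005  0.0059] z5,95 [0.0004 0.0336]
scene dye_jar 0.92 778 ell [148.9 140.1] [24.3 39.3] med [ 0.6644 -0.3276  0.0489] z5,95 [0.0085 0.071 ]
scene coffee_cup 0.65 1951 ell [359.4 377.7] [46.7 51.6] med [0.6638 0.3284 0.029 ] z5,95 [0.0029 0.0704]
quail_egg tri [ 0.4324 -0.1428  0.0158]
hen_egg tri [ 0.6213 -0.1705  0.025 ]
goose_egg tri [ 0.6007 -0.0169  0.0339]
small_saucer tri [ 0.4338  0.1447 -0.0002]
medium_saucer tri [0.4401 0.0084 0.0004]
large_saucer tri [0.6149 0.1726 0.0017]
stylus tri [0.4254 0.3458 0.0029]
rest tri [ 0.4474 -0.312   0.0129]
dye_jar tri [ 0.6587 -0.3493  0.0295]
coffee_cup tri [0.6721 0.329  0.0494]
```

```bash
cat > m.py <<'E'
from h import *
from scipy.optimize import least_squares as LS
np.set_printoptions(precision=4,suppress=True)
S=np.load('m.npz');D={n:np.load(f'pics/{n}0.npy') for n in('top','scene')}
eg={'quail_egg':(15,17,38),'hen_egg':(22,26,57),'goose_egg':(30,36,80)}
sa={'small_saucer':23,'medium_saucer':30,'large_saucer':39}
for nn in(('top',),('scene',),('top','scene')):
    print(nn)
    C={q:np.vstack([cloud(n,D[n],S[n+'_'+q]) for n in nn]) for q in list(eg)+list(sa)+['stylus','rest']}
    for q,(R,h,H) in eg.items():
        p=C[q];p=p[p[:,2]>h*.8e-3]
        def f(x):
            b=np.where(p[:,2]>h/1e3+x[2],H-h,h*1.2)/1e3
            return np.sqrt(((p[:,:2]-x[:2])**2).sum(1)/(R/1e3)**2+((p[:,2]-h/1e3-x[2])/b)**2)*R/1e3-R/1e3
        r=LS(f,np.r_[p[:,:2].mean(0),0],loss='soft_l1',f_scale=.001);print(q,r.x,'rms',np.abs(r.fun).mean())
    for q,R in sa.items():
        p=C[q];p=p[(p[:,2]>.0075)]
        r=LS(lambda x:np.hypot(*(p[:,:2]-x[:2]).T)-x[2],np.r_[p[:,:2].mean(0),R/1e3],loss='soft_l1',f_scale=.001);print(q,r.x,'topz',np.percentile(p[:,2],80),'floor',np.median(C[q][np.hypot(*(C[q][:,:2]-r.x[:2]).T)<.012][:,2]))
    p=C['stylus'];p=p[p[:,2]>.0045]
    l=cv2.fitLine(p[:,:2].astype(np.float32),cv2.DIST_HUBER,0,.001,.001).ravel();t=(p[:,:2]-l[2:])@l[:2];lo,hi=np.percentile(t,[.5,99.5]);print('stylus ends',l[2:]+lo*l[:2],l[2:]+hi*l[:2],hi-lo,'topz',np.percentile(p[:,2],80),'yaw',np.degrees(np.arctan2(l[1],l[0])))
    p=C['rest'];p=p[p[:,2]>.018]
    a=p[p[:,0]>p[:,0].mean()];b=p[p[:,0]<p[:,0].mean()]
    for k in(a,b):
        w=cv2.minAreaRect((k[:,:2]*1000).astype(np.float32));print('post',w,np.percentile(k[:,2],[10,50,90]))
E
python3 m.py
```

```text
('top',)
quail_egg [ 0.433  -0.1429  0.0002] rms 0.0006080659649190786
hen_egg [ 0.6206 -0.1706 -0.0001] rms 0.0005705143473299883
goose_egg [ 0.6001 -0.0171 -0.0003] rms 0.0005487061871724438
small_saucer [0.4346 0.1434 0.0228] topz 0.010612541694509536 floor 0.0035744379160494444
medium_saucer [0.4412 0.0079 0.0296] topz 0.011036403305015053 floor 0.0039451651688489076
large_saucer [0.6145 0.171  0.0385] topz 0.010817530590747993 floor 0.0038908303081572893
stylus ends [0.3524 0.3751] [0.5128 0.3053] 0.1749071880416845 topz 0.012398548673331677 yaw -23.491924
post ((503.34405517578125, -314.16668701171875), (53.021907806396484, 11.784550666809082), 81.02371215820312) [0.0222 0.0268 0.035 ]
post ((394.9372863769531, -297.07763671875), (52.422142028808594, 12.176018714904785), 81.15218353271484) [0.0224 0.0263 0.0347]
('scene',)
quail_egg [ 0.4337 -0.1417 -0.0002] rms 0.0007899142094660766
hen_egg [ 0.6212 -0.1693 -0.0005] rms 0.0008185497500651467
goose_egg [ 0.6009 -0.016  -0.0005] rms 0.0006356717695601348
small_saucer [0.4363 0.1457 0.0227] topz 0.010730677928635536 floor 0.00362
[... 688 characters left out ...]
783041515
goose_egg [ 0.6006 -0.0165 -0.0002] rms 0.0006684120936494786
small_saucer [0.4355 0.1445 0.0228] topz 0.01071643090056762 floor 0.0036126559969749117
medium_saucer [0.442  0.0089 0.0297] topz 0.01083444928964794 floor 0.003951208904778014
large_saucer [0.6156 0.1723 0.0386] topz 0.010779142682277754 floor 0.0038824531152650277
stylus ends [0.3541 0.3767] [0.5143 0.3069] 0.17475210926312712 topz 0.012539192472240291 yaw -23.52332
post ((504.5823059082031, -312.735107421875), (56.195587158203125, 13.963028907775879), 80.68475341796875) [0.0215 0.0265 0.0349]
post ((396.3773193359375, -295.5689697265625), (55.876155853271484, 14.46142578125), 80.90605926513672) [0.0217 0.0265 0.0345]
```

Emit:
move_arm:
  jaw: [5,5,5,5,5,5,5,5,5,5,5,5]
  dp:
    - [-1.5,-0.3,0.7]
    - [-2.5,-0.6,1.2]
    - [-2.8,-0.7,1.4]
    - [-2.8,-0.7,1.4]
    - [-2.8,-0.7,1.4]
    - [-2.8,-0.7,1.4]
    - [-2.8,-0.7,1.4]
    - [-2.8,-0.7,1.4]
    - [-2.5,-0.6,1.2]
    - [-1.5,-0.3,0.9]
    - [-0.57,-0.09,1.0]
    - [0,0,0]
  turn:
    - [0,0,0]
    - [0,0,0]
    - [0,0,0]
    - [0,0,0]
    - [0,0,0]
    - [0,0,0]
    - [0,0,0]
    - [0,0,0]
    - [0,0,0]
    - [0,0,0]
    - [0,0,0]
    - [0,0,0]

```text
time_s: 3.2
position: [0.4308, 0.3427, 0.0955]
tool_rot: [[-0.913, 0.408, -0.003], [0.408, 0.913, -0.001], [0.002, -0.002, -1.0]]
ft_force: [-0.3, 0.0, -0.5]
grip_width: 0.05
gripper_force: 0.0
```

Emit:
move_arm:
  jaw: [5,5,5,5,5,5,1,1,1,1,1,1]
  dp:
    - [0,0,1.5]
    - [0,0,2.5]
    - [0,0,2.5]
    - [0,0,1.8]
    - [0,0,0.9]
    - [0,0,0]
    - [0,0,0]
    - [0,0,0]
    - [0,0,0]
    - [0,0,0]
    - [0,0,0]
    - [0,0,0]
  turn:
    - [0,0,0]
    - [0,0,0]
    - [0,0,0]
    - [0,0,0]
    - [0,0,0]
    - [0,0,0]
    - [0,0,0]
    - [0,0,0]
    - [0,0,0]
    - [0,0,0]
    - [0,0,0]
    - [0,0,0]
  force: 30

```text
time_s: 4.2
position: [0.4311, 0.3441, 0.0067]
tool_rot: [[-0.914, 0.407, 0.002], [0.407, 0.914, 0.001], [-0.001, 0.002, -1.0]]
ft_force: [-0.9, 1.0, 7.0]
grip_width: 0.0106
gripper_force: 29.6
```

Emit:
move_arm:
  jaw: [1,1,1,1,1,1]
  dp:
    - [0,0,-0.5]
    - [0,0,-1.5]
    - [0,0,-2.5]
    - [0,0,-2]
    - [0,0,-1]
    - [0,0,0]
  turn:
    - [0,0,0]
    - [0,0,0]
    - [0,0,0]
    - [0,0,0]
    - [0,0,0]
    - [0,0,0]

```text
time_s: 4.7
position: [0.4316, 0.3441, 0.0826]
tool_rot: [[-0.914, 0.407, 0.004], [0.407, 0.914, 0.002], [-0.003, 0.003, -1.0]]
ft_force: [0.0, 0.6, -0.5]
grip_width: 0.0106
gripper_force: 29.5
```

```bash
cat > look.py <<'E'
from h import *
import sys
tag=sys.argv[1];p=[float(a) for a in sys.argv[2:5]];w=int(sys.argv[5])
o=[]
for n in('top','scene'):
    im,d=cams.get_image(n);np.save(f'pics/{n}_{tag}.npy',d);u,v=proj(n,p);u=int(np.clip(u,w,560-w));v=int(np.clip(v,w,420-w))
    o.append(cv2.resize(im[v-w:v+w,u-w:u+w],(400,400),interpolation=2));print(n,'crop origin',u-w,v-w,'scale',200/w)
cv2.imwrite(f'pics/{tag}.png',np.hstack(o)[:,:,::-1])
s=observe();print(s['time_s'],s['position'],s['grip_width'],s['gripper_force'],s['ft_force'])
E
python3 look.py sty .431 .344 .08 70
```

```text
top crop origin 36 191 scale 2.857142857142857
scene crop origin 396 215 scale 2.857142857142857
4.8 [0.43041993 0.34347572 0.07990463] 0.0107188843711565 29.516012370586395 [ 0.33145404 -0.18708032 -0.00186776]
```

View pics/sty.png

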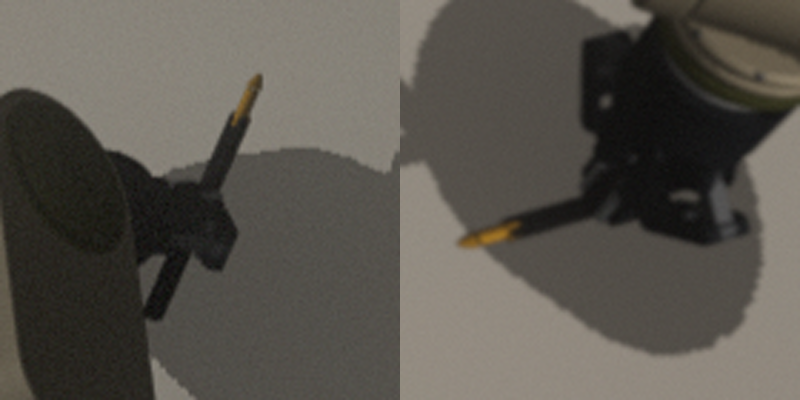

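The stylus is held: in the top crop the brass tip is at (255,80) and the handle end at (152,318). Next I measure where it sits in the hand.

```bash
python3 - <<'E'
from h import *
np.set_printoptions(precision=4,suppress=True)
d=np.load('pics/top_sty.npy')
m=np.ones_like(d,bool);p=cloud('top',d,m)
T=np.array([.4304,.3435]);x=np.array([.9165,-.400]);y=np.array([.4,.9165])
a=(p[:,:2]-T)@x;b=(p[:,:2]-T)@y
for lo,hi in((-.1,-.08),(-.08,-.06),(-.06,-.045),(.03,.045),(.045,.06),(.06,.07),(.07,.085),(.085,.1),(.1,.11)):
    k=(a>lo)&(a<hi)&(abs(b)<.015)&(p[:,2]>.03)&(p[:,2]<.12)
    if k.sum():print(lo,k.sum(),'amax',a[k].min(),a[k].max(),'b',np.median(b[k]),'z',np.percentile(p[k,2],[20,50,80]))
E
```

```text
-0.1 13 amax -0.08453048313657051 -0.08068569166284162 b -0.0023733745356222355 z [0.0842 0.0858 0.0869]
-0.08 83 amax -0.0799463505174502 -0.060121871149057045 b -0.001977547490318557 z [0.0846 0.0867 0.088 ]
-0.06 57 amax -0.05968704074254799 -0.04513222617334573 b -0.0013777363481188435 z [0.0842 0.087  0.0884]
0.03 59 amax 0.030508825708306656 0.04466088941914735 b -0.0028326891386811085 z [0.0848 0.087  0.0884]
0.045 60 amax 0.04509541755303872 0.05996719157704538 b -0.0022195673141354733 z [0.0853 0.0871 0.0881]
0.06 33 amax 0.06035617490189831 0.06982081181082347 b -0.0020240148593734875 z [0.0835 0.0857 0.0876]
0.07 34 amax 0.07013677655813275 0.08487509090438417 b -0.0018623793056377425 z [0.0833 0.0852 0.0868]
0.085 21 amax 0.08551107997525809 0.09473110156377233 b -0.0014821357037067616 z [0.0822 0.0849 0.0862]
```

Emit:
move_arm:
  jaw: [1,1,1,1,1,1,1,1,1,1,1,1]
  dp:
    - [0,0,0]
    - [0,0,0]
    - [0,0,0]
    - [-0.23,-1.2,0]
    - [-0.45,-2.4,0]
    - [-0.68,-3.6,0]
    - [-0.68,-3.6,0]
    - [-0.68,-3.6,0]
    - [-0.68,-3.6,0]
    - [-0.68,-3.6,0]
    - [-0.68,-3.6,0]
    - [-0.68,-3.6,0]
  turn:
    - [0,0,-0.089]
    - [0,0,-0.089]
    - [0,0,-0.089]
    - [0,0,0]
    - [0,0,0]
    - [0,0,0]
    - [0,0,0]
    - [0,0,0]
    - [0,0,0]
    - [0,0,0]
    - [0,0,0]
    - [0,0,0]

```text
time_s: 5.8
position: [0.4397, 0.0486, 0.0796]
tool_rot: [[-0.988, 0.154, -0.002], [0.154, 0.988, 0.0], [0.002, -0.0, -1.0]]
ft_force: [0.7, 0.7, -0.1]
grip_width: 0.0105
gripper_force: 29.5
```

Emit:
move_arm:
  jaw: [1,1,1,1,1,1,1,1,1,1,1,1]
  dp:
    - [-0.68,-3.6,0]
    - [-0.68,-3.6,0]
    - [-0.68,-3.6,0]
    - [-0.68,-3.6,0]
    - [-0.68,-3.6,0]
    - [-0.68,-3.6,0]
    - [-0.68,-3.6,0]
    - [-0.64,-3.4,0]
    - [-0.56,-3.0,0]
    - [-0.38,-2.0,0]
    - [-0.26,-1.3,0]
    - [0,0,0]
  turn:
    - [0,0,0]
    - [0,0,0]
    - [0,0,0]
    - [0,0,0]
    - [0,0,0]
    - [0,0,0]
    - [0,0,0]
    - [0,0,0]
    - [0,0,0]
    - [0,0,0]
    - [0,0,0]
    - [0,0,0]

```text
time_s: 6.8
position: [0.4526, -0.3064, 0.0794]
tool_rot: [[-0.988, 0.155, -0.001], [0.155, 0.988, 0.0], [0.001, 0.0, -1.0]]
ft_force: [-0.6, 0.6, -1.1]
grip_width: 0.0112
gripper_force: 29.5
```

```bash
cat > d.py <<'E'
# print tool-frame shift (cm) to target xyz
from h import *
import sys
s=observe();R=np.array(s['tool_rot']);d=np.array([float(a) for a in sys.argv[1:4]])-s['position']
print(s['time_s'],np.round(s['position'],4),'yang',np.degrees(np.arctan2(R[1,1],R[0,1])),'dp',np.round(R.T@d*100,2),'tilt',np.round(R[:,2],4))
E
python3 d.py .4525 -.3042 .029
```

```text
6.8 [ 0.4526 -0.3064  0.0794] yang 81.06805995937667 dp [0.04 0.21 5.04] tilt [-7.e-04  3.e-04 -1.e+00]
```

Emit:
move_arm:
  jaw: [1,1,1,1,1,1,1]
  dp:
    - [0,0.1,0.8]
    - [0,0,1.4]
    - [0,0,1.4]
    - [0,0,0.8]
    - [0,0,0.4]
    - [0,0,0.2]
    - [0,0,0]
  turn:
    - [0,0,0]
    - [0,0,0]
    - [0,0,0]
    - [0,0,0]
    - [0,0,0]
    - [0,0,0]
    - [0,0,0]

```text
time_s: 7.38
position: [0.4534, -0.3021, 0.0307]
tool_rot: [[-0.989, 0.151, -0.001], [0.151, 0.989, 0.001], [0.001, 0.001, -1.0]]
ft_force: [0.2, -0.5, 0.8]
grip_width: 0.0109
gripper_force: 29.5
```

```bash
python3 look.py rest .45 -.304 .03 60;python3 d.py .4525 -.3042 .029
```

```text
top crop origin 375 187 scale 3.3333333333333335
scene crop origin 173 49 scale 3.3333333333333335
7.4833 [ 0.4536419  -0.30261033  0.03067113] 0.010824964447037297 29.83367621898651 [-0.30564189  1.18519296  2.09050008]
7.4833 [ 0.4536 -0.3026  0.0307] yang 81.33186650215646 dp [ 0.09 -0.17  0.17] tilt [ 2.e-04 -1.e-04 -1.e+00]
```

View pics/rest.png

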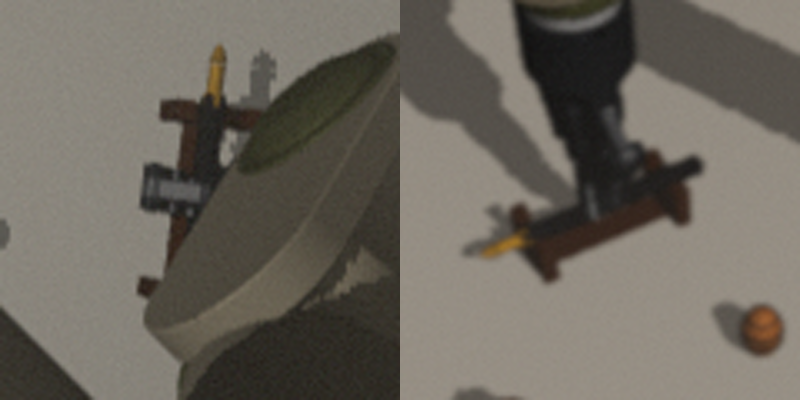

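The stylus lies over both posts, with the brass end past one and the black end past the other. I release and rise.

Emit:
move_arm:
  jaw: [1,2.5,3,3,3,3,3,3,3,6,6,6]
  dp:
    - [0,0,0.1]
    - [0,0,0]
    - [0,0,0]
    - [0,0,0]
    - [0,0,-0.5]
    - [0,0,-1.2]
    - [0,0,-2]
    - [0,0,-2.5]
    - [0,0,-2]
    - [0,0,-1]
    - [0,0,0]
    - [0,0,0]
  turn:
    - [0,0,0]
    - [0,0,0]
    - [0,0,0]
    - [0,0,0]
    - [0,0,0]
    - [0,0,0]
    - [0,0,0]
    - [0,0,0]
    - [0,0,0]
    - [0,0,0]
    - [0,0,0]
    - [0,0,0]

```text
time_s: 8.48
position: [0.4534, -0.3031, 0.121]
tool_rot: [[-0.988, 0.151, -0.0], [0.151, 0.988, 0.0], [0.0, 0.0, -1.0]]
ft_force: [-0.2, 0.4, -0.2]
grip_width: 0.0603
gripper_force: 0.0
```

```bash
python3 d.py .4337 -.1415 .10
```

```text
8.4833 [ 0.4534 -0.3031  0.121 ] yang 81.3004145427126 dp [ 4.39 15.68  2.1 ] tilt [-1.e-04  1.e-04 -1.e+00]
```

Emit:
move_arm:
  jaw: [6,6,6,6,6,6,6,6]
  dp:
    - [0.39,1.4,0.2]
    - [0.8,2.8,0.4]
    - [0.9,3.2,0.4]
    - [0.9,3.2,0.4]
    - [0.7,2.6,0.4]
    - [0.5,1.8,0.3]
    - [0.2,0.68,0]
    - [0,0,0]
  turn:
    - [0,0,0]
    - [0,0,0]
    - [0,0,0]
    - [0,0,0]
    - [0,0,0]
    - [0,0,0]
    - [0,0,0]
    - [0,0,0]

```text
time_s: 9.15
position: [0.4332, -0.1403, 0.0995]
tool_rot: [[-0.989, 0.149, -0.002], [0.149, 0.989, 0.001], [0.002, 0.001, -1.0]]
ft_force: [0.8, -0.1, -0.0]
grip_width: 0.0601
gripper_force: 0.0
```

```bash
python3 look.py q1 .4337 -.1415 .03 50; python3 d.py .4337 -.1415 .008
```

```text
top crop origin 304 206 scale 4.0
scene crop origin 231 93 scale 4.0
9.25 [ 0.43412473 -0.14240191  0.10004611] 0.05995381820444524 0.0 [-0.20294669 -1.11148421  0.59219991]
9.25 [ 0.4341 -0.1424  0.1   ] yang 81.29870089618788 dp [0.06 0.08 9.2 ] tilt [-1.e-04 -2.e-04 -1.e+00]
```

View pics/q1.png

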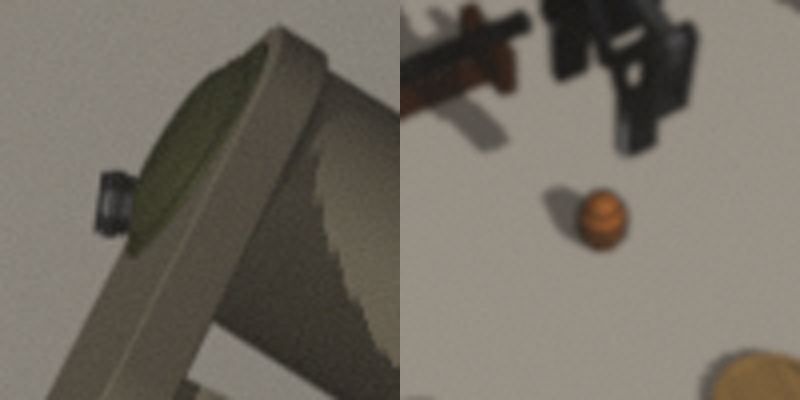

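The scene crop shows the open fingers straddling the line above the quail egg at (602,218). I descend and grip.

Emit:
move_arm:
  jaw: [6,6,6,6,6,6,4.5,3.8,3.4,3,2.6,2.2]
  dp:
    - [0,0,1.5]
    - [0,0,2.5]
    - [0,0,2.5]
    - [0,0,1.8]
    - [0,0,0.9]
    - [0,0,0]
    - [0,0,0]
    - [0,0,0]
    - [0,0,0]
    - [0,0,0]
    - [0,0,0]
    - [0,0,0]
  turn:
    - [0,0,0]
    - [0,0,0]
    - [0,0,0]
    - [0,0,0]
    - [0,0,0]
    - [0,0,0]
    - [0,0,0]
    - [0,0,0]
    - [0,0,0]
    - [0,0,0]
    - [0,0,0]
    - [0,0,0]
  force: 25

```text
time_s: 10.25
position: [0.4342, -0.142, 0.0091]
tool_rot: [[-0.989, 0.151, 0.001], [0.151, 0.989, -0.001], [-0.002, -0.001, -1.0]]
ft_force: [-2.6, -0.7, 4.9]
grip_width: 0.0279
gripper_force: 24.4
```

Emit:
move_arm:
  jaw: [2,2,2,2,2,2,2]
  dp:
    - [0,0,0]
    - [0,0,-0.4]
    - [0,0,-1.2]
    - [0,0,-2]
    - [0,0,-2]
    - [0,0,-1.4]
    - [0,0,0]
  turn:
    - [0,0,0]
    - [0,0,0]
    - [0,0,0]
    - [0,0,0]
    - [0,0,0]
    - [0,0,0]
    - [0,0,0]

```text
time_s: 10.83
position: [0.4349, -0.1422, 0.081]
tool_rot: [[-0.989, 0.151, 0.004], [0.151, 0.989, -0.003], [-0.005, -0.002, -1.0]]
ft_force: [0.6, -1.5, 0.3]
grip_width: 0.0281
gripper_force: 24.8
```

```bash
python3 look.py q2 .434 -.1415 .08 40; python3 d.py .436 .1455 .08
```

```text
top crop origin 318 217 scale 5.0
scene crop origin 241 88 scale 5.0
10.9333 [ 0.43382076 -0.14154359  0.07857694] 0.028155269103526916 24.826647531699564 [ 0.09039191 -0.04503028 -0.74241961]
10.9333 [ 0.4338 -0.1415  0.0786] yang 81.30983451214527 dp [ 4.12 28.41 -0.16] tilt [ 8.e-04 -5.e-04 -1.e+00]
```

View pics/q2.png

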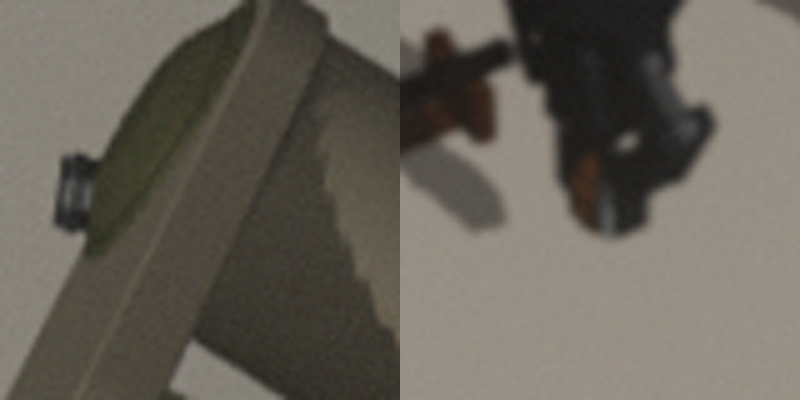

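The egg is held upright, visible at (585,185) in the scene crop. Next is the transfer to the small saucer.

Emit:
move_arm:
  jaw: [2,2,2,2,2,2,2,2,2,2,2,2]
  dp:
    - [0.2,1.3,0]
    - [0.35,2.6,0]
    - [0.5,3.4,0]
    - [0.5,3.5,0]
    - [0.5,3.5,0]
    - [0.5,3.5,0]
    - [0.5,3.5,0]
    - [0.45,3.0,0]
    - [0.3,2.2,0]
    - [0.2,1.3,0]
    - [0.12,0.61,0]
    - [0,0,0]
  turn:
    - [0,0,0]
    - [0,0,0]
    - [0,0,0]
    - [0,0,0]
    - [0,0,0]
    - [0,0,0]
    - [0,0,0]
    - [0,0,0]
    - [0,0,0]
    - [0,0,0]
    - [0,0,0]
    - [0,0,0]

```text
time_s: 11.93
position: [0.4355, 0.1462, 0.0776]
tool_rot: [[-0.989, 0.15, -0.002], [0.15, 0.989, -0.0], [0.002, -0.0, -1.0]]
ft_force: [-0.2, 0.5, -0.4]
grip_width: 0.0282
gripper_force: 24.8
```

```bash
python3 d.py .436 .1455 .012
```

```text
11.9333 [0.4355 0.1462 0.0776] yang 81.400562997746 dp [-0.07 -0.06  6.56] tilt [-0.0015 -0.     -1.    ]
```

Emit:
move_arm:
  jaw: [2,2,2,2,2,2,2,2,2]
  dp:
    - [0,0,0.8]
    - [0,0,1.6]
    - [0,0,1.6]
    - [0,0,1.2]
    - [0,0,0.6]
    - [0,0,0.3]
    - [0,0,0.2]
    - [0,0,0.2]
    - [0,0,0]
  turn:
    - [0,0,0]
    - [0,0,0]
    - [0,0,0]
    - [0,0,0]
    - [0,0,0]
    - [0,0,0]
    - [0,0,0]
    - [0,0,0]
    - [0,0,0]

```text
time_s: 12.68
position: [0.4362, 0.1453, 0.0134]
tool_rot: [[-0.988, 0.151, 0.0], [0.151, 0.988, -0.0], [-0.0, 0.0, -1.0]]
ft_force: [0.2, -0.8, 0.3]
grip_width: 0.0279
gripper_force: 24.8
```

```bash
python3 look.py q3 .436 .1455 .02 40; python3 d.py .436 .1455 .012
```

```text
top crop origin 173 216 scale 5.0
scene crop origin 332 189 scale 5.0
12.7833 [0.43627248 0.14543058 0.01367247] 0.02814979820520856 24.8287695376348 [ 0.00268846 -0.26820965 -0.94960569]
12.7833 [0.4363 0.1454 0.0137] yang 81.30682028729464 dp [0.03 0.   0.17] tilt [ 8.e-04  0.e+00 -1.e+00]
```

View pics/q3.png

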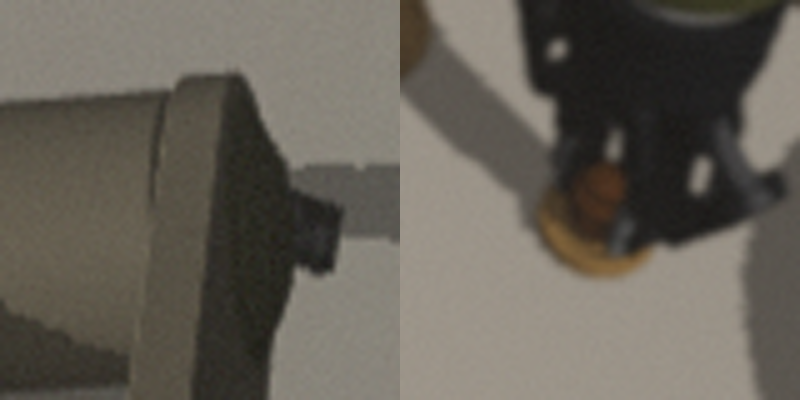

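The egg is inside the saucer rim, about 1 mm above the floor. I lower it slightly and release.

Emit:
move_arm:
  jaw: [2,2,2.6,3.2,3.6,4.2,5,5,5,5,5,5]
  dp:
    - [0,0,0.1]
    - [0,0,0.03]
    - [0,0,0]
    - [0,0,0]
    - [0,0,0]
    - [0,0,0]
    - [0,0,0]
    - [0,0,-0.5]
    - [0,0,-1.5]
    - [0,0,-2.5]
    - [0,0,-3]
    - [0,0,-2.5]
  turn:
    - [0,0,0]
    - [0,0,0]
    - [0,0,0]
    - [0,0,0]
    - [0,0,0]
    - [0,0,0]
    - [0,0,0]
    - [0,0,0]
    - [0,0,0]
    - [0,0,0]
    - [0,0,0]
    - [0,0,0]

```text
time_s: 13.78
position: [0.4359, 0.1455, 0.1139]
tool_rot: [[-0.989, 0.151, 0.0], [0.151, 0.989, 0.0], [-0.0, 0.0, -1.0]]
ft_force: [1.7, 0.6, 0.2]
grip_width: 0.0501
gripper_force: 0.0
```

```bash
python3 look.py q4 .436 .1455 .02 40; python3 d.py .6212 -.1692 .12
```

```text
top crop origin 173 216 scale 5.0
scene crop origin 332 189 scale 5.0
13.8833 [0.43773072 0.14568178 0.11558439] 0.05002373584625214 0.0 [-0.10596592  0.99120668  0.10684416]
13.8833 [0.4377 0.1457 0.1156] yang 81.31706430533583 dp [-22.89 -28.36  -0.32] tilt [ 7.3e-03  5.0e-04 -1.0e+00]
```

View pics/q4.png

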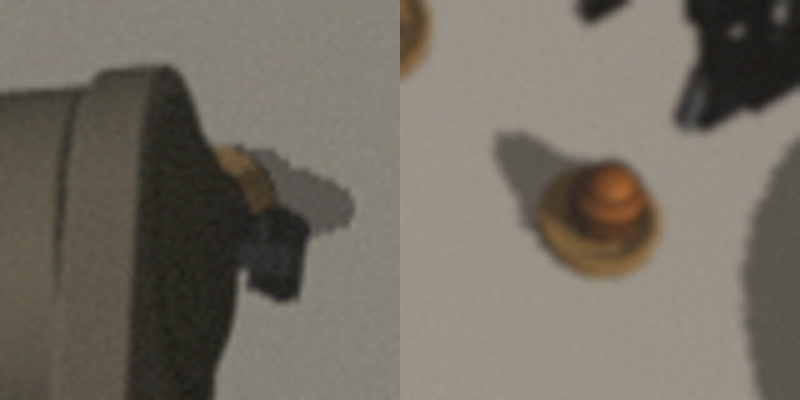

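The quail egg stands upright in the small saucer, at (608,200) in the scene crop. Hen egg next.

Emit:
move_arm:
  jaw: [5,6,7,7.5,7.5,7.5,7.5,7.5,7.5,7.5,7.5,7.5]
  dp:
    - [-0.9,-1.1,-0.5]
    - [-1.8,-2.2,-0.5]
    - [-2.4,-3.0,-0.5]
    - [-2.5,-3.1,-0.5]
    - [-2.5,-3.1,0]
    - [-2.5,-3.1,0]
    - [-2.5,-3.1,0]
    - [-2.5,-3.1,0]
    - [-2.3,-2.9,0.2]
    - [-1.7,-2.1,0.5]
    - [-0.9,-1.1,0.5]
    - [-0.39,-0.46,0.5]
  turn:
    - [0,0,0]
    - [0,0,0]
    - [0,0,0]
    - [0,0,0]
    - [0,0,0]
    - [0,0,0]
    - [0,0,0]
    - [0,0,0]
    - [0,0,0]
    - [0,0,0]
    - [0,0,0]
    - [0,0,0]

```text
time_s: 14.88
position: [0.6198, -0.1716, 0.1135]
tool_rot: [[-0.988, 0.153, -0.001], [0.153, 0.988, 0.0], [0.001, 0.0, -1.0]]
ft_force: [0.3, -0.5, -0.2]
grip_width: 0.0748
gripper_force: 0.0
```

```bash
python3 look.py h1 .6212 -.1692 .03 50; python3 d.py .6212 -.1692 .011
```

```text
top crop origin 315 114 scale 4.0
scene crop origin 156 128 scale 4.0
14.9833 [ 0.61884432 -0.16963829  0.11319447] 0.07525533806623097 0.0 [-1.29586405  0.26035668 -0.07414236]
14.9833 [ 0.6188 -0.1696  0.1132] yang 81.25373012401901 dp [-0.26  0.07 10.22] tilt [-0.0028  0.0014 -1.    ]
```

Emit:
move_arm:
  jaw: [7.5,7.5,7.5,7.5,7.5,7.5,7.5,6,5,4.4,4,3.6]
  dp:
    - [-0.2,0.1,1.2]
    - [0,0,2.2]
    - [0,0,2.5]
    - [0,0,2.2]
    - [0,0,1.4]
    - [0,0,0.7]
    - [0,0,0]
    - [0,0,0]
    - [0,0,0]
    - [0,0,0]
    - [0,0,0]
    - [0,0,0]
  turn:
    - [0,0,0]
    - [0,0,0]
    - [0,0,0]
    - [0,0,0]
    - [0,0,0]
    - [0,0,0]
    - [0,0,0]
    - [0,0,0]
    - [0,0,0]
    - [0,0,0]
    - [0,0,0]
    - [0,0,0]

```text
time_s: 15.98
position: [0.6221, -0.169, 0.0146]
tool_rot: [[-0.988, 0.151, 0.002], [0.151, 0.989, -0.001], [-0.002, -0.001, -1.0]]
ft_force: [-2.0, 0.2, 7.1]
grip_width: 0.0423
gripper_force: 25.2
```

Emit:
move_arm:
  jaw: [3.4,3.4,3.4,3.4,3.4,3.4,3.4,3.4]
  dp:
    - [0,0,0]
    - [0,0,0]
    - [0,0,-0.4]
    - [0,0,-1.2]
    - [0,0,-2]
    - [0,0,-2]
    - [0,0,-1.4]
    - [0,0,0]
  turn:
    - [0,0,0]
    - [0,0,0]
    - [0,0,0]
    - [0,0,0]
    - [0,0,0]
    - [0,0,0]
    - [0,0,0]
    - [0,0,0]

```text
time_s: 16.65
position: [0.623, -0.1694, 0.0872]
tool_rot: [[-0.988, 0.151, 0.006], [0.151, 0.989, -0.003], [-0.006, -0.002, -1.0]]
ft_force: [0.6, -0.9, -0.8]
grip_width: 0.042
gripper_force: 25.5
```

```bash
python3 look.py h2 .6212 -.1692 .08 50; python3 d.py .4427 .010 .08
```

```text
top crop origin 320 109 scale 4.0
scene crop origin 153 114 scale 4.0
16.75 [ 0.62157154 -0.16881252  0.08350733] 0.04227047583214588 25.507981851696968 [-0.77004628  0.0709904  -1.22288804]
16.75 [ 0.6216 -0.1688  0.0835] yang 81.30305177837383 dp [20.39 14.97  0.33] tilt [ 8.e-04 -4.e-04 -1.e+00]
```

View pics/h2.png

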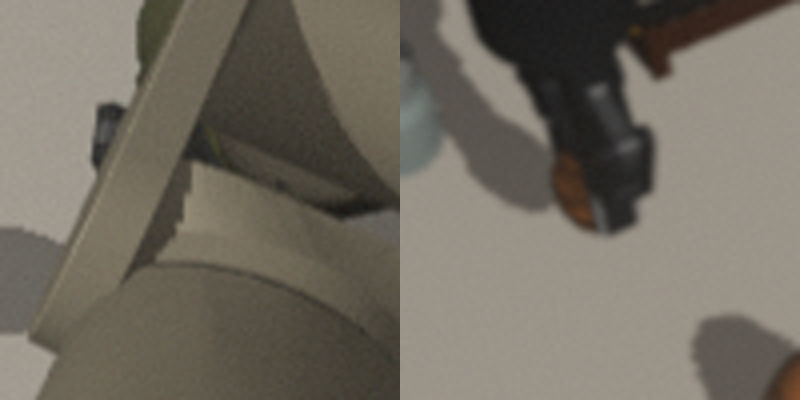

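Hen egg is held upright, at (575,195) in the scene crop. I carry it to the medium saucer.

Emit:
move_arm:
  jaw: [3.4,3.4,3.4,3.4,3.4,3.4,3.4,3.4,3.4,3.4,3.4]
  dp:
    - [0.8,0.6,0]
    - [1.8,1.3,0]
    - [2.6,1.9,0]
    - [2.8,2.1,0]
    - [2.8,2.1,0]
    - [2.8,2.1,0]
    - [2.7,2.0,0]
    - [2.2,1.6,0]
    - [1.3,0.9,0]
    - [0.59,0.37,0]
    - [0,0,0]
  turn:
    - [0,0,0]
    - [0,0,0]
    - [0,0,0]
    - [0,0,0]
    - [0,0,0]
    - [0,0,0]
    - [0,0,0]
    - [0,0,0]
    - [0,0,0]
    - [0,0,0]
    - [0,0,0]

```text
time_s: 17.67
position: [0.4416, 0.0108, 0.0826]
tool_rot: [[-0.989, 0.15, -0.002], [0.15, 0.989, 0.0], [0.002, 0.0, -1.0]]
ft_force: [0.2, 0.5, 0.6]
grip_width: 0.0424
gripper_force: 25.5
```

```bash
python3 -c "import h;h.cams.get_image('scene')"; python3 d.py .4427 .010 .0185
```

```text
17.7167 [0.4428 0.0099 0.0828] yang 81.32856268247565 dp [0.01 0.01 6.43] tilt [-3.e-04 -0.e+00 -1.e+00]
```

Emit:
move_arm:
  jaw: [3.4,3.4,3.4,3.4,3.4,3.4,3.4,3.4,3.4]
  dp:
    - [0,0,0.8]
    - [0,0,1.6]
    - [0,0,1.6]
    - [0,0,1.2]
    - [0,0,0.6]
    - [0,0,0.3]
    - [0,0,0.2]
    - [0,0,0.1]
    - [0,0,0]
  turn:
    - [0,0,0]
    - [0,0,0]
    - [0,0,0]
    - [0,0,0]
    - [0,0,0]
    - [0,0,0]
    - [0,0,0]
    - [0,0,0]
    - [0,0,0]

```text
time_s: 18.47
position: [0.443, 0.0098, 0.0192]
tool_rot: [[-0.988, 0.151, 0.001], [0.151, 0.988, -0.0], [-0.001, -0.0, -1.0]]
ft_force: [-0.2, -0.1, -0.2]
grip_width: 0.0422
gripper_force: 25.5
```

```bash
python3 look.py h3 .4427 .010 .02 45; python3 d.py .4427 .010 .0185
```

```text
top crop origin 234 207 scale 4.444444444444445
scene crop origin 279 144 scale 4.444444444444445
18.5667 [0.44295032 0.00989642 0.01942342] 0.04205028319399864 25.510185789316893 [ 0.2403845   1.07528595 -1.02117607]
18.5667 [0.443  0.0099 0.0194] yang 81.30192700544531 dp [0.03 0.01 0.09] tilt [ 1.e-03 -3.e-04 -1.e+00]
```

View pics/h3.png

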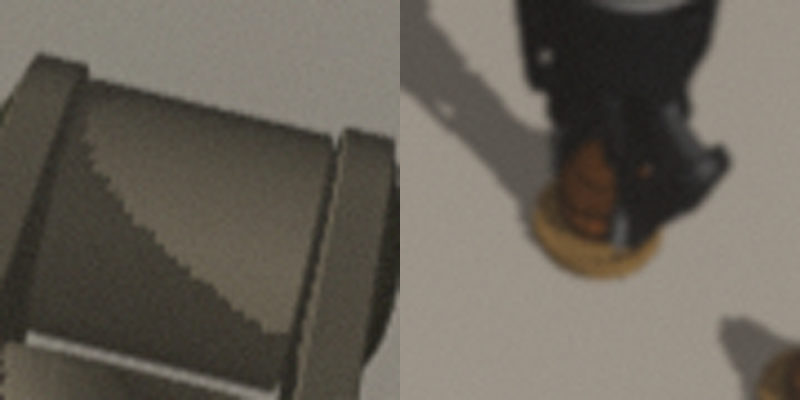

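The egg is over the saucer's centre with no contact yet, so I inch down.

Emit:
move_arm:
  jaw: [3.4,3.4,3.4,3.4]
  dp:
    - [0,0,0.1]
    - [0,0,0.1]
    - [0,0,0]
    - [0,0,0]
  turn:
    - [0,0,0]
    - [0,0,0]
    - [0,0,0]
    - [0,0,0]

```text
time_s: 18.9
position: [0.4431, 0.0099, 0.0184]
tool_rot: [[-0.989, 0.151, 0.002], [0.151, 0.989, -0.001], [-0.002, -0.0, -1.0]]
ft_force: [-4.0, -0.2, 17.9]
grip_width: 0.0419
gripper_force: 26.8
```

Emit:
move_arm:
  jaw: [3.4,3.4,4.2,4.6,5.2,6.2,7.2,7.2,7.2,7.2,7.2,7.2]
  dp:
    - [0,0,-0.1]
    - [0,0,0]
    - [0,0,0]
    - [0,0,0]
    - [0,0,0]
    - [0,0,0]
    - [0,0,0]
    - [0,0,-0.8]
    - [0,0,-2]
    - [0,0,-3]
    - [0,0,-3]
    - [0,0,-2]
  turn:
    - [0,0,0]
    - [0,0,0]
    - [0,0,0]
    - [0,0,0]
    - [0,0,0]
    - [0,0,0]
    - [0,0,0]
    - [0,0,0]
    - [0,0,0]
    - [0,0,0]
    - [0,0,0]
    - [0,0,0]

```text
time_s: 19.9
position: [0.443, 0.0099, 0.1289]
tool_rot: [[-0.989, 0.151, 0.003], [0.151, 0.989, -0.001], [-0.003, -0.0, -1.0]]
ft_force: [1.0, 0.7, -0.2]
grip_width: 0.0722
gripper_force: 0.0
```

```bash
python3 look.py h4 .4427 .010 .02 45; python3 d.py .6009 -.016 .12
```

```text
top crop origin 234 207 scale 4.444444444444445
scene crop origin 279 144 scale 4.444444444444445
20.0 [0.44400477 0.0097486  0.12933346] 0.07185348073505586 0.0 [ 0.43102732  0.1324937  -0.83820181]
20.0 [0.444  0.0097 0.1293] yang 81.3184802322914 dp [-15.89  -0.18   1.04] tilt [ 0.0065 -0.0017 -1.    ]
```

View pics/h4.png

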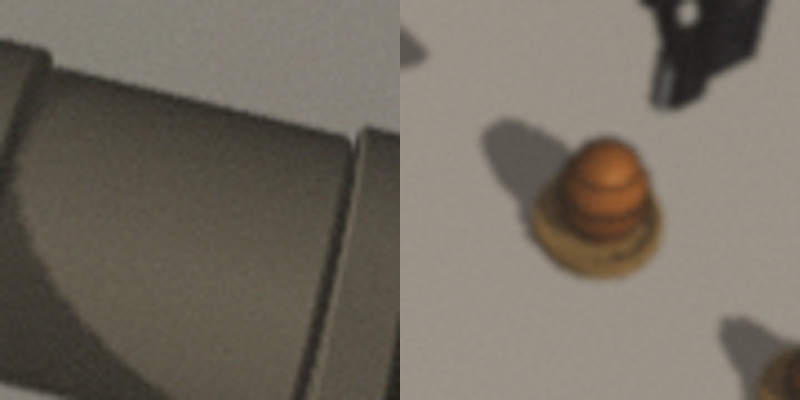

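The hen egg stands upright in its saucer, at (607,190) in the scene crop. Goose egg next.

Emit:
move_arm:
  jaw: [8.5,8.5,8.5,8.5,8.5,8.5,8.5,8.5,8.5]
  dp:
    - [-1.0,0,-0.5]
    - [-2.2,-0.1,0]
    - [-3.0,0,0]
    - [-3.2,-0.1,0]
    - [-3.0,0,0]
    - [-2.0,0,0]
    - [-1.0,0,0]
    - [-0.5,0,0]
    - [0,0,0]
  turn:
    - [0,0,0]
    - [0,0,0]
    - [0,0,0]
    - [0,0,0]
    - [0,0,0]
    - [0,0,0]
    - [0,0,0]
    - [0,0,0]
    - [0,0,0]

```text
time_s: 20.75
position: [0.5997, -0.0161, 0.1302]
tool_rot: [[-0.988, 0.151, -0.001], [0.151, 0.988, 0.0], [0.001, 0.0, -1.0]]
ft_force: [-1.3, -0.7, -0.9]
grip_width: 0.0849
gripper_force: 0.0
```

```bash
python3 look.py g1 .6009 -.016 .08 60; python3 d.py .6009 -.016 .016
```

```text
top crop origin 230 111 scale 3.3333333333333335
scene crop origin 197 145 scale 3.3333333333333335
20.85 [ 0.59871015 -0.0158375   0.1306634 ] 0.08477611827656412 0.0 [-0.0434997   0.20971373  0.25831119]
20.85 [ 0.5987 -0.0158  0.1307] yang 81.30713751550446 dp [-0.23  0.02 11.47] tilt [-1.3e-03  3.0e-04 -1.0e+00]
```

View pics/g1.png

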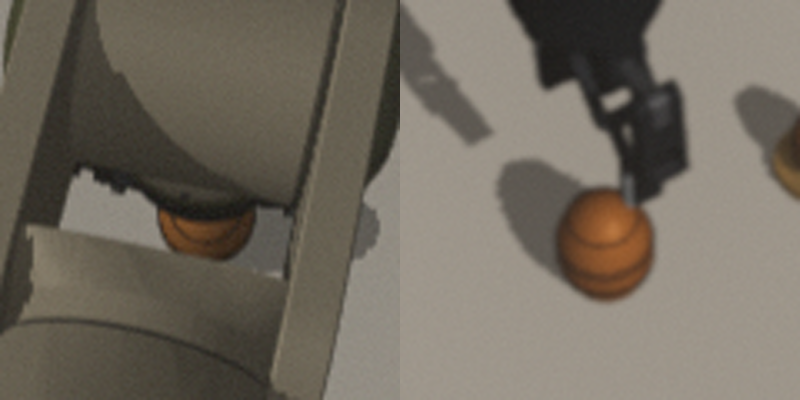

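The fingers are above the goose egg, at (605,245) in the scene crop, one on each side. I descend and grip.

Emit:
move_arm:
  jaw: [8.5,8.5,8.5,8.5,8.5,8.5,8.5,8.5,7.2,6.4,5.8,5.2]
  dp:
    - [-0.15,0,1.0]
    - [0,0,2.0]
    - [0,0,2.3]
    - [0,0,2.3]
    - [0,0,1.9]
    - [0,0,1.1]
    - [0,0,0.6]
    - [0,0,0]
    - [0,0,0]
    - [0,0,0]
    - [0,0,0]
    - [0,0,0]
  turn:
    - [0,0,0]
    - [0,0,0]
    - [0,0,0]
    - [0,0,0]
    - [0,0,0]
    - [0,0,0]
    - [0,0,0]
    - [0,0,0]
    - [0,0,0]
    - [0,0,0]
    - [0,0,0]
    - [0,0,0]
  force: 30

```text
time_s: 21.85
position: [0.6016, -0.0163, 0.0206]
tool_rot: [[-0.989, 0.151, 0.002], [0.151, 0.989, -0.001], [-0.002, -0.0, -1.0]]
ft_force: [-1.5, 0.7, 5.8]
grip_width: 0.0576
gripper_force: 31.4
```

Emit:
move_arm:
  jaw: [4.8,4.8,4.8,4.8,4.8,4.8,4.8,4.8]
  dp:
    - [0,0,0]
    - [0,0,0]
    - [0,0,-0.4]
    - [0,0,-1.2]
    - [0,0,-2]
    - [0,0,-2]
    - [0,0,-1.4]
    - [0,0,0]
  turn:
    - [0,0,0]
    - [0,0,0]
    - [0,0,0]
    - [0,0,0]
    - [0,0,0]
    - [0,0,0]
    - [0,0,0]
    - [0,0,0]

```text
time_s: 22.52
position: [0.6024, -0.0165, 0.0925]
tool_rot: [[-0.988, 0.151, 0.006], [0.151, 0.989, -0.001], [-0.006, -0.0, -1.0]]
ft_force: [0.9, -0.3, -1.1]
grip_width: 0.0575
gripper_force: 32.6
```

```bash
python3 look.py g2 .6009 -.016 .1 60; python3 d.py .616 .173 .09
```

```text
top crop origin 230 109 scale 3.3333333333333335
scene crop origin 197 139 scale 3.3333333333333335
22.6167 [ 0.60091411 -0.01623959  0.08912979] 0.05809874684051616 32.546840105205774 [ 0.89117238 -0.73622235 -2.03078557]
22.6167 [ 0.6009 -0.0162  0.0891] yang 81.3028934765276 dp [ 1.37 18.93 -0.09] tilt [ 6.e-04 -1.e-04 -1.e+00]
```

View pics/g2.png

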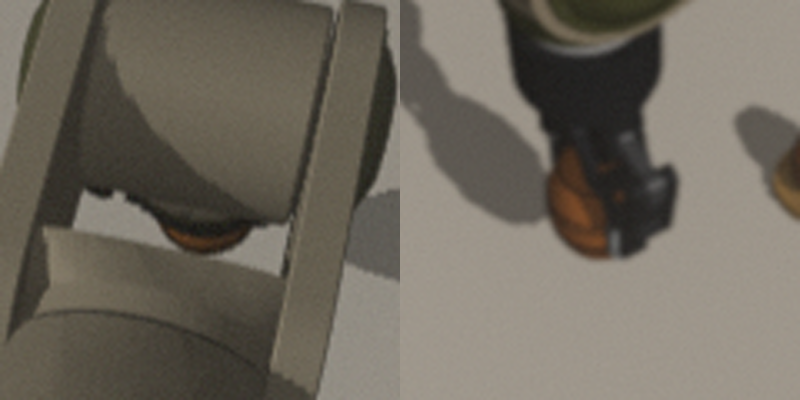

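The goose egg is held upright, at (580,200) in the scene crop. I carry it to the large saucer.

Emit:
move_arm:
  jaw: [4.8,4.8,4.8,4.8,4.8,4.8,4.8,4.8,4.8,4.8]
  dp:
    - [0.07,0.9,0]
    - [0.13,1.8,0]
    - [0.2,2.8,0]
    - [0.24,3.2,0]
    - [0.24,3.2,0]
    - [0.2,2.9,0]
    - [0.15,2.2,0]
    - [0.1,1.3,0]
    - [0.04,0.63,0]
    - [0,0,0]
  turn:
    - [0,0,0]
    - [0,0,0]
    - [0,0,0]
    - [0,0,0]
    - [0,0,0]
    - [0,0,0]
    - [0,0,0]
    - [0,0,0]
    - [0,0,0]
    - [0,0,0]

```text
time_s: 23.45
position: [0.6157, 0.1739, 0.0882]
tool_rot: [[-0.989, 0.15, -0.001], [0.15, 0.989, -0.0], [0.001, -0.0, -1.0]]
ft_force: [0.1, 0.0, -1.3]
grip_width: 0.0577
gripper_force: 32.5
```

Emit:
move_arm:
  jaw: [4.8,4.8,4.8,4.8,4.8,4.8,4.8,4.8,4.8]
  dp:
    - [0,0,0.8]
    - [0,0,1.6]
    - [0,0,1.6]
    - [0,0,1.2]
    - [0,0,0.6]
    - [0,0,0.4]
    - [0,0,0.2]
    - [0,0,0.1]
    - [0,0,0]
  turn:
    - [0,0,0]
    - [0,0,0]
    - [0,0,0]
    - [0,0,0]
    - [0,0,0]
    - [0,0,0]
    - [0,0,0]
    - [0,0,0]
    - [0,0,0]

```text
time_s: 24.2
position: [0.6164, 0.1728, 0.0247]
tool_rot: [[-0.988, 0.151, 0.001], [0.151, 0.988, -0.0], [-0.001, 0.0, -1.0]]
ft_force: [-1.0, -0.4, -1.2]
grip_width: 0.058
gripper_force: 32.5
```

```bash
python3 look.py g3 .616 .173 .03 60; python3 d.py .616 .173 .023
```

```text
top crop origin 139 109 scale 3.3333333333333335
scene crop origin 256 230 scale 3.3333333333333335
24.3 [0.61645432 0.17294945 0.02463772] 0.057978605073570375 32.71245405077934 [-0.83417357 -1.76528865  0.68820444]
24.3 [0.6165 0.1729 0.0246] yang 81.30619089218757 dp [ 0.05 -0.    0.16] tilt [ 1.3e-03  1.0e-04 -1.0e+00]
```

View pics/g3.png

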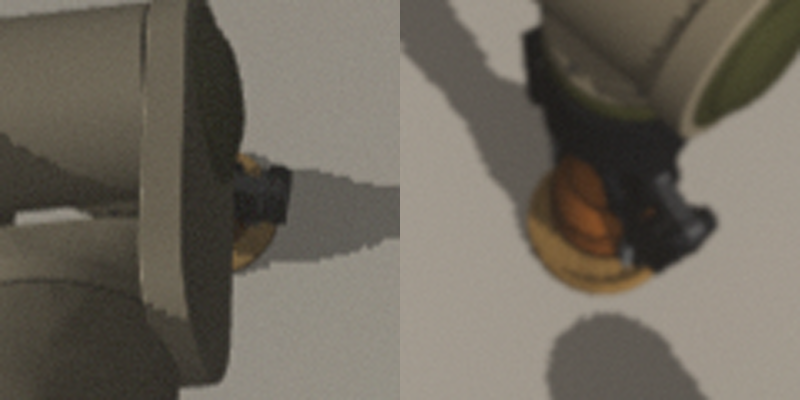

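The egg is centred within the large saucer, just above the floor. I inch down.

Emit:
move_arm:
  jaw: [4.8,4.8,4.8,4.8]
  dp:
    - [0,0,0.05]
    - [0,0,0.05]
    - [0,0,0]
    - [0,0,0]
  turn:
    - [0,0,0]
    - [0,0,0]
    - [0,0,0]
    - [0,0,0]

```text
time_s: 24.63
position: [0.6165, 0.1729, 0.0246]
tool_rot: [[-0.989, 0.151, 0.002], [0.151, 0.989, -0.0], [-0.002, 0.0, -1.0]]
ft_force: [-3.3, -1.4, 9.3]
grip_width: 0.0584
gripper_force: 33.3
```

Contact at 9 N. I open slowly and rise clear, then swing aside so the cameras can see.

Emit:
move_arm:
  jaw: [4.8,5.8,6.2,6.8,7.6,8.5,8.5,8.5,8.5,8.5,8.5,8.5]
  dp:
    - [0,0,-0.05]
    - [0,0,0]
    - [0,0,0]
    - [0,0,0]
    - [0,0,0]
    - [0,0,0]
    - [0,0,0]
    - [0,0,-0.8]
    - [0,0,-2]
    - [0,0,-3]
    - [0,0,-3.5]
    - [0,0,-3.5]
  turn:
    - [0,0,0]
    - [0,0,0]
    - [0,0,0]
    - [0,0,0]
    - [0,0,0]
    - [0,0,0]
    - [0,0,0]
    - [0,0,0]
    - [0,0,0]
    - [0,0,0]
    - [0,0,0]
    - [0,0,0]

```text
time_s: 25.63
position: [0.6157, 0.1729, 0.1533]
tool_rot: [[-0.989, 0.151, -0.001], [0.151, 0.989, 0.0], [0.001, -0.0, -1.0]]
ft_force: [0.9, -0.7, 0.6]
grip_width: 0.0849
gripper_force: 0.0
```

Emit:
move_arm:
  jaw: [8.5,8.5,8.5,8.5,8.5,8.5,8.5,8.5,8.5,8.5,8.5,8.5]
  dp:
    - [0,0,-2]
    - [1,1,-2]
    - [2.4,2.4,-1]
    - [2.6,2.6,0]
    - [2.6,2.6,0]
    - [2.6,2.6,0]
    - [2.6,2.6,0]
    - [2.6,2.6,0]
    - [2.6,2.6,0]
    - [2.6,2.6,0]
    - [2.6,2.6,0]
    - [2.4,2.4,0]
  turn:
    - [0,0,0]
    - [0,0,0]
    - [0,0,0]
    - [0,0,0]
    - [0,0,0]
    - [0,0,0]
    - [0,0,0]
    - [0,0,0]
    - [0,0,0]
    - [0,0,0]
    - [0,0,0]
    - [0,0,0]

```text
time_s: 26.63
position: [0.3917, 0.4776, 0.2023]
tool_rot: [[-0.989, 0.151, 0.0], [0.151, 0.989, 0.0], [-0.0, 0.001, -1.0]]
ft_force: [0.5, -0.1, 0.1]
grip_width: 0.0851
gripper_force: 0.0
```

Emit:
move_arm:
  jaw: [8.5,8.5,8.5,8.5]
  dp:
    - [1.4,1.4,0]
    - [0.5,0.5,0]
    - [0,0,0]
    - [0,0,0]
  turn:
    - [0,0,0]
    - [0,0,0]
    - [0,0,0]
    - [0,0,0]

```text
time_s: 26.97
position: [0.3778, 0.4973, 0.2018]
tool_rot: [[-0.988, 0.151, 0.0], [0.151, 0.988, -0.0], [-0.0, -0.0, -1.0]]
ft_force: [0.3, 0.1, 0.2]
grip_width: 0.0848
gripper_force: 0.0
```

```bash
python3 - <<'E'
from h import *
from scipy.optimize import least_squares as LS
np.set_printoptions(precision=4,suppress=True)
s=observe();print(s['time_s'],s['position'])
eg={'quail_egg':(15,17,38,.4363,.1457,23),'hen_egg':(22,26,57,.4429,.0103,30),'goose_egg':(30,36,80,.6163,.1733,39)}
for n in('top','scene'):
    im,d=cams.get_image(n);p0=cloud(n,d,np.ones_like(d,bool));print(n)
    for q,(R,h,H,cx,cy,rr) in eg.items():
        k=np.hypot(p0[:,0]-cx,p0[:,1]-cy)<(R+12)/1e3
        p=p0[k&(p0[:,2]>.018)&(p0[:,2]<.12)]
        if len(p)<30:print(q,'few');continue
        def f(x):
            b=np.where(p[:,2]>h/1e3+x[2],H-h,h*1.2)/1e3
            w=p[:,2]-h/1e3-x[2];a=p[:,:2]-x[:2]-w[:,None]*x[3:5]
            return np.sqrt((a**2).sum(1)/(R/1e3)**2+(w/b)**2)*R/1e3-R/1e3
        r=LS(f,[cx,cy,.004,0,0],loss='soft_l1',f_scale=.001);print(q,len(p),'xyz0',r.x[:3],'lean',r.x[3:],'rms',np.abs(r.fun).mean(),'off saucer',r.x[:2]-[cx,cy],'top',p[:,2].max())
    k=(abs(p0[:,0]-.45)<.12)&(abs(p0[:,1]+.304)<.05)&(p0[:,2]>.02)&(p0[:,2]<.05);p=p0[k]
    X=np.array([.9885,-.151]);a=(p[:,:2]-[.4503,-.3039])@X;b=(p[:,:2]-[.4503,-.3039])@[.151,.9885]
    g=(abs(b)<.012);print('stylus span',a[g].min(),a[g].max(),'fit slope/y',np.polyfit(a[g&(abs(a)<.09)],b[g&(abs(a)<.09)],1))
    for lo,hi in((-.085,-.065),(-.04,0),(0,.04),(.065,.085)):
        j=g&(a>lo)&(a<hi);print(lo,j.sum(),'topz',np.percentile(p[j,2],[50,80]),'b',b[j].min(),b[j].max())
    for q,c in(('dye_jar',(456,145)),('coffee_cup',(124,142))):
        print(q,[(round(r['p'],2),np.round(np.array(r['box'])*[560,420,560,420],1)) for r in cams.spot_in(n,q)[:2]])
E
```

```text
26.9667 [0.3778 0.4973 0.2018]
top
quail_egg 176 xyz0 [0.4351 0.1449 0.0038] lean [ 0.0331 -0.0235] rms 0.0006249410124059433 off saucer [-0.0012 -0.0008] top 0.04418957179423877
hen_egg 379 xyz0 [0.4414 0.009  0.0036] lean [0.0029 0.0058] rms 0.0005357100957093162 off saucer [-0.0015 -0.0013] top 0.06204002979911327
goose_egg 729 xyz0 [0.6154 0.1722 0.0036] lean [-0.0079 -0.0027] rms 0.0005591045376384443 off saucer [-0.0009 -0.0011] top 0.08504928331859629
stylus span -0.08349970748742316 0.09471035315291558 fit slope/y [0.0005 0.0021]
-0.085 70 topz [0.0357 0.0369] b -0.0048001002428134446 0.00769929498485483
-0.04 150 topz [0.0355 0.0372] b -0.0053673204058631825 0.007810687701295985
0 150 topz [0.0356 0.0369] b -0.005883912841480433 0.007632776655313582
0.065 49 topz [0.0341 0.0354] b -0.003235835644257786 0.00735877661554199
dye_jar [(0.56, array([456.8, 142.6,  43.7,  33.5]))]
coffee_cup []
scene
quail_egg 198 xyz0 [0.4355 0.1459 0.0036] lean [0.0374 0.0074] rms 0.0006618249384997052 off saucer [-0.0008  0.0002] top 0.04340471829946124
hen_egg 390 xyz0 [0.442  0.01   0.0035] lean [0.0228 0.018 ] rms 0.0007352291065462883 off saucer [-0.0009 -0.0003] top 0.061690765903165246
goose_egg 966 xyz0 [0.6157 0.1733 0.0036] lean [0.0075 0.0032] rms 0.0005167516736662938 off saucer [-0.0006 -0.    ] top 0.08464825611864923
stylus span -0.0826040530907189 0.0963907774231964 fit slope/y [0.001  0.0052]
-0.085 38 topz [0.0341 0.036 ] b -0.003829303835600268 0.010432895550926396
-0.04 102 topz [0.034  0.0358] b -0.004382260699854196 0.010047999251256743
0 104 topz [0.0343 0.0356] b -0.004543450632588637 0.011939725929963596
0.065 35 topz [0.0327 0.0351] b -0.00036827337994628815 0.008869468476983167
dye_jar [(0.81, array([148.1, 139.1,  25.2,  34.1]))]
coffee_cup [(0.87, array([360.4, 378.7,  42.8,  51.6]))]
```

```bash
python3 -c "
from rig import ticket;print(ticket.close_job())"
```

```text
the job is handed in; nothing more can be done
None
```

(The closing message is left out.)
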